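# Unclip the keeper cap and twist it shut over the filter basket

### The job

Swing the sprung clamp arm with the red knob up off the copper cap until it stays standing open by itself, then take the cap off its sloping wooden stand, set it down over the filter basket in the copper keeper and turn it clockwise, feeling for the slots, until it drops fully home and is locked. Let go of it, leave the clamp open and the basket inside, and do not disturb the cup, the spare basket, the backflush disc or the tamper.

Things in the scene. Friction and masses are not known exactly. Their poses are not given: they have to be found in the camera images.
- keeper: Lower half of the copper keeper canister, screwed down, upright. Origin: centre of its underside on the work surface; z up along its axis. Foot 121 mm across, shoulder 100 mm across at height 40 mm, then a steel neck. The cap's origin is above this origin by 59.5 mm with lugs on the flange, 46 mm with lugs through the gaps on the track floor, 42 mm when home and locked.
- neck_top (a point): Centre of the neck's top, 71.5 mm above the keeper's origin. Neck 64 mm across, 60 mm inside, with a flange 80 mm across, 5 mm thick. Four gaps in the flange, 90 degrees apart, 30 degrees wide, at an angle that differs each time and is NOT given by any pose: feel for it (or look). Press-fitted: it slips only above 4 N m of turning.
- track (a point): Same point as neck_top less 13.5 mm: centre of the track floor below the flange. A lug through a gap lands on it and turns only clockwise seen from above (a wall bars the other way); with the lug 32 to 38 degrees clockwise of the gap's middle it falls 4 mm into a pocket with an end stop, and the pocket then keeps the cap from turning back.
- cap: Upper half of the keeper: hollow copper shell, 0.14 to 0.28 kg, 90 mm across, 97 mm at its flared mouth, crown 57 mm above the mouth. Origin: centre of the open mouth; z along its axis towards the crown. At the start it stands mouth down on the 35 degree slope against two dowels. Its own weight makes it fall at each step of the lock if its lugs are aligned and it is free to move in the grip.
- cap_lugs (a point): On the cap's axis, 12 mm above the mouth, at the undersides of four steel lugs inside the shell: 6 mm tall, 16 degrees (10 mm) wide, pointing inwards to radius 34 mm, centred on the cap's own x, y, -x and -y axes. Shell 84 mm wide inside (91 mm at the mouth), 53 mm deep.
- cap_grip (a point): Middle of the wooden bar grip on the cap's crown, on the cap's axis, 68 mm above its mouth. The bar is 12 mm wide (along the cap's y), 50 mm long (along the cap's x) and stands from the crown (57 mm) to 79 mm above the mouth. On the stand its length points up the slope.
- basket: Steel filter basket, 57 mm across the rim, 34 mm tall, standing loose and upright inside the keeper's neck with its underside 56 mm and rim 90 mm above the keeper's origin. Origin: centre of its underside.
- stand: Fixed wooden drying stand, about 190 mm deep, 110 mm wide, whose board slopes up at 35 degrees away from its front. Origin: centre of its foot on the work surface; its front looks to its own -x, the board rises towards its own +x, z up.
- cradle (a point): Point on the sloping board under the middle of the cap's mouth at the start, 60 mm above the work surface. Axes as the stand's.
- clamp_pivot (a point): Hinge axis of the clamp arm, along the stand's y, at the top of the posts on the upper end of the slope, 178.9 mm above the work surface, 21.7 mm behind (stand's +x) and 118.9 mm above the cradle point.
- clamp_arm (a joint): Angle (rad) of the sprung clamp arm, a strip 14 mm wide, 4 mm thick. About 0: shut, parallel to the slope, on the cap's bar grip. Grows as the knob is lifted off the slope and back over the pivot. The spring pulls it shut (about 2.5 N at the knob) below about 0.8 rad; beyond about 0.9 rad it carries it on to its stop at 2.2 rad, where the arm stays, upright, its top 350 mm above the work surface.
- clamp_knob (a point): Centre of the red knob on the free end of the clamp arm: a cylinder 20 mm across and 24 mm long, lying along the stand's y, 158 mm from the pivot, overhanging the cap's lower front edge with free space around it. Grip it across its flat ends (along the stand's y), or hook it from below.
- cup: White porcelain espresso cup, 64 mm across, 56 mm tall; origin at the centre of its underside. Bystander.
- spare_basket: Dark spare filter basket, 57 mm across, 34 mm tall; origin at the centre of its underside. Bystander.
- disc: Aluminium-coloured backflush disc lying flat, 58 mm across, 8 mm thick; origin at the centre of its underside. Bystander.
- tamper: Dark wooden tamper, 58 mm across, 86 mm tall, upright; origin at the centre of its underside. Bystander.

How it is judged (in metres and radians):
On the way, in this order (a step that is already met when the one before it is completed fails the run):
1. the clamp arm stands open by itself while the cap is still on the stand (value of joint clamp_arm above 1.7 rad and distance between cap and cradle below 0.03 m), for 0.1 s.
2. the cap has been taken well clear of the stand (distance between cap and cradle above 0.12 m), for 0.1 s.
3. the cap is down over the basket with its lugs through the gaps of the neck (z of cap in the frame of keeper below 0.05 m and horizontal distance between cap and keeper below 0.006 m and angle between cap's own z axis and vertical below 0.12 rad), for 0.05 s.
At the end, for the whole second after the job is handed in: Cap locked on the keeper: mouth 38.5 to 44 mm above the keeper's underside, within 5 mm of its axis, 0.06 rad of upright, at rest; basket upright inside the neck (within 6 mm of the axis, 0.1 rad, at most 3 mm off its floor); clamp arm open beyond 1.7 rad (z of cap in the frame of keeper between 0.0385 and 0.044 m and horizontal distance between cap and keeper below 0.005 m and angle between cap's own z axis and vertical below 0.06 rad and linear speed of cap below 0.02 m/s and horizontal distance between basket and keeper below 0.006 m and z of basket in the frame of keeper below 0.059 m and angle between basket's own z axis and vertical below 0.1 rad and value of joint clamp_arm above 1.7 rad); the robot touches nothing.
It fails at once if the cup, the spare basket, the backflush disc or the tamper is shifted by more than 25 mm or tipped (distance of any of cup, spare_basket, disc, tamper from where it was at the start of the episode above 0.025 m or angle between any of cup, spare_basket, tamper's own z axis and vertical above 0.4 rad).
It also fails if it takes over 67 s, if anything falls off the work surface, if the arm or the gripper's body presses on something with over 40 N, if the wrist force passes 120 N, or if a joint passes its speed limit or range.

### The arm

A 7-joint arm with a two-finger parallel gripper is mounted at the origin on the work surface. World frame = base frame: x ahead of the robot, y to its left, z up, the work surface at z = 0. Lengths are in mm, angles in rad, forces in N, time in s.
With the tool pointing down it reaches from about 400 to 875 mm from the base axis. Payload 4.4 kg.
Tool frame: the origin (TCP) lies midway between the tips of the shut fingers; the grasp point (between the pads) lies ctrl.tcp_to_grasp behind it (ctrl.tcp_to_grasp is the distance from the TCP to the grasp point, in mm); z points along the fingers, y is the line along which they close (so a half turn about z gives the same grasp; the last joint's range is limited). The gripper opens to 85 mm and grips with 20 to 120 N. Pads are 22 mm wide; open, the fingers measure 114 mm over their backs; the gripper's body (76 mm by 85 mm) begins 54 mm behind the grasp point. The pads swing forward as they close: fully open they stand 13 mm farther back than shut.
Start: joints at [1.265, 0.628, 0.038, 1.517, -0.027, 0.996, -0.02], TCP at [154.408, -631.408, 231.313] pointing down, gripper open.
Joint ranges: [-3.06, 3.06], [-0.37, 2.12], [-1.25, 1.32], [0.18, 2.47], [-1.1, 4.24], [0.23, 1.98], [-2.94, 2.94]. Speed limits (rad/s): [2.57, 2.57, 3.14, 3.14, 3.14, 3.14, 3.14].

### API

Orientations are given as [roll, pitch, yaw] about the fixed x, y, z axes, in that order (R = Rz(yaw) Ry(pitch) Rx(roll)).
In Python, from cell import ctrl, get_image, get_calibration, workorder, boxes_of, place_of gives the robot as it stands.
- The arm moves only by the tool play_rows, never from a script. Its argument "series" is a list that holds one entry, the list of rows, each a list of 7 numbers: the shift along the world's x, y, z in cm, then the turn, a rotation vector about the world's x, y, z in degrees, then the closure, from 0 (fully open) to 1 (shut). A call has 1 to 20 rows; each row shifts and turns the commanded pose from where the row before left it; what a row does not reach is not made up. A row lasts 1/8 s, in which the tool goes at most 62.5 mm and 10.7 degrees, less where a joint would pass 70% of its speed; a pose out of reach is approached as far as the arm can. A call with a gripper value outside its range is refused whole. The fingers move at their own pace and stop on an object; the grip force is fixed at half the most. Time passes only in rows, so rows that do not move let the fingers close. It gives the time, the measured TCP pose, the force, the opening and the grip force at its end, in the units of the state.
- ctrl.read_state(): the state, without advancing time (a new reading comes with each control period).
- get_image(name): name is "scene" or "top" or "wrist"; returns (picture, depth): 420x560x3 uint8, red, green, blue; 420x560 float32, mm along the optical axis (not along the pixel's ray), 0 where there is no reading.
- get_calibration(name): a dict with "K" (3x3 intrinsics, pixels), "R" (3x3) and "t" (3): a world point X has camera coordinates R X + t; the wrist camera has in their place "mount" (4x4, takes a point from camera to tool coordinates, whose origin is the TCP and whose axes are the flange's). Camera axes: x right, y down, z forward; pixel columns grow to the right and rows downward; lengths in mm; the calibration is good to about 2 mm. The wrist camera is an equidistant fisheye: a pixel r from the principal point sees the ray r / f radians off the axis. A picture is of the moment at which its call begins: read the wrist's pose just before it. get_calibration takes no time and is no camera call.
- workorder.finish_job(): hands the job in; it is judged then, once.
Trained networks look in the newest picture that a camera, given by its name, has taken for a name from the list of things; names that differ only in an ending like _2 or _b are one class to them, and where a whole thing is asked for, a point or a joint stands for the part that bears it (a point fixed in the world has none). Each returns a list of dicts, best first, with "p" (0 to 1); they miss things now and then, are a little off and sometimes report something else, mostly with a low value. They report only what shows in the picture. A call takes as long as a camera call.
- boxes_of(target, camera): "pixel" ([column, row] in pixels, amid what is visible of it).
- place_of(target, camera): "pixel" ([column, row] in pixels: a listed point, or the origin of a listed thing).
The state is a dict: "clock": time; "qpos": joint angles; "qd": joint speeds; "tau": joint torques, N m; "eef_pos": TCP position; "tool_rot": TCP orientation; "force": force on the tool from outside, world axes, zero at the start; "torque": the same for the moment, N m; "width": finger opening in mm; "gripper_force": force on a finger pad.
Only numpy, scipy, OpenCV 4.12 (cv2) and the standard library are available. Lean on these libraries where they do the work, as an engineer would, in place of code of your own. Each camera call takes 0.05 s, during which the arm holds its last target. There are 200 camera calls.

## Working session

There is one attempt and no reset: what is moved stays moved. The work goes in short steps, Python scripts to look and compute and a tool call to move; the robot and the scene stay as the last step left them, time stands still between calls to the robot, and variables do not carry over. Pictures are saved under pics/ and viewed, at most 10 in all, crops included, and the job is handed in when it is done.

Besides the shell and the picture viewer there is one more tool, called as name(argument=value, ...) on one line, values as JSON. play_rows: Moves the arm, as the interface text tells. Its arguments: {"type":"object","properties":{"series":{"type":"array"}},"required":["series"]}

```bash
mkdir -p pics; ls; cat > h.py <<'E'
import numpy as np, cv2
from cell import ctrl, get_image, get_calibration, workorder, boxes_of, place_of
def world(cam,px,depth):
    c=get_calibration(cam);K,R,t=map(np.array,(c["K"],c["R"],c["t"]))
    p=np.linalg.inv(K)@[px[0],px[1],1]*depth
    return R.T@(p-t)
def ray_z(cam,px,z):
    c=get_calibration(cam);K,R,t=map(np.array,(c["K"],c["R"],c["t"]))
    o=-R.T@t; d=R.T@np.linalg.inv(K)@[px[0],px[1],1]
    return o+d*(z-o[2])/d[2]
E
cat > a.py <<'E'
from h import *
ims={}
for cam in("scene","top"):
    im,d=get_image(cam);ims[cam]=(im,d);cv2.imwrite(f"pics/{cam}1.png",im[:,:,::-1]);np.save(f"{cam}_d.npy",d)
    for n in("keeper","neck_top","cap","cap_grip","basket","stand","cradle","clamp_pivot","clamp_knob","cup","spare_basket","disc","tamper"):
        r=place_of(n,cam)[:2]
        for q in r:
            u,v=q["pixel"]; dd=d[int(round(v))%420,int(round(u))%560]
            print(cam,n,round(q["p"],2),np.round([u,v]),np.round(world(cam,(u,v),dd)) if dd>0 else None)
print(ctrl.tcp_to_grasp, ctrl.read_state())
E
python3 a.py
```

```text
pics
scene keeper 0.94 [336. 296.] [637. 248.  55.]
scene neck_top 0.6 [341. 282.] [601. 240.  61.]
scene cap 0.76 [207. 200.] [ 611. -153.  107.]
scene cap_grip 0.56 [217. 190.] [ 587. -139.  129.]
scene cap_grip 0.28 [206. 199.] [ 615. -153.  113.]
scene basket 0.72 [342. 281.] [598. 240.  60.]
scene basket 0.48 [277. 225.] [510.  -2.  11.]
scene stand 0.55 [211. 210.] [ 615. -141.   78.]
scene stand 0.28 [412. 259.] [411. 350.  20.]
scene cradle 0.76 [204. 202.] [ 619. -156.  105.]
scene cradle 0.69 [340. 279.] [593. 234.  58.]
scene clamp_pivot 0.96 [198. 165.] [ 587. -192.  188.]
scene clamp_knob 0.57 [237. 210.] [583. -79.  89.]
scene clamp_knob 0.31 [341. 281.] [599. 238.  59.]
scene cup 0.56 [230. 279.] [737.  19.  47.]
scene cup 0.32 [341. 282.] [602. 240.  60.]
scene spare_basket 0.54 [279. 224.] [506.   1.  14.]
scene disc 0.65 [264. 249.] [597.  17.   9.]
scene tamper 0.56 [414. 260.] [413. 356.  22.]
top keeper 0.94 [188. 215.] [585. 226.  58.]
top keeper 0.51 [373. 220.] [ 567. -165.  111.]
top neck_top 0.73 [185. 208.] [600. 234.  57.]
top cap 0.8 [374. 217.] [ 572. -1
[... 665 characters left out ...]
.700000000000003 {'clock': 1.4, 'qpos': array([ 1.26517262,  0.62840687,  0.0385096 ,  1.51738729, -0.02699938,
        0.996292  , -0.01998441]), 'qd': array([ 0.00092919, -0.00151091,  0.00081652, -0.0017372 ,  0.00165029,
        0.00074534,  0.00058897]), 'tau': array([ 2.42020524e-04, -5.63271868e+01,  1.22569989e+00, -1.93780839e+01,
        1.09435446e-02,  1.67980401e-03,  9.21716463e-06]), 'eef_pos': array([ 154.42190074, -631.41407397,  231.3132141 ]), 'tool_rot': array([ 3.14156825e+00, -3.05319466e-05,  2.39807142e-01]), 'force': array([0.03177612, 1.13681087, 0.16029126]), 'torque': array([-0.06223722,  0.0116359 ,  0.01255429]), 'gripper_force': 0.0, 'width': 85.09352660863013}
```

```bash
python3 -c "
import cv2,numpy as np
a=cv2.imread('pics/scene1.png');b=cv2.imread('pics/top1.png')
c=a[130:360,150:450];c=cv2.resize(c,(780,598));cv2.imwrite('pics/sc.png',c)
c=b[130:330,110:430];c=cv2.resize(c,(800,500));cv2.imwrite('pics/tc.png',c)"
```

```text
(no output)
```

View pics/sc.png

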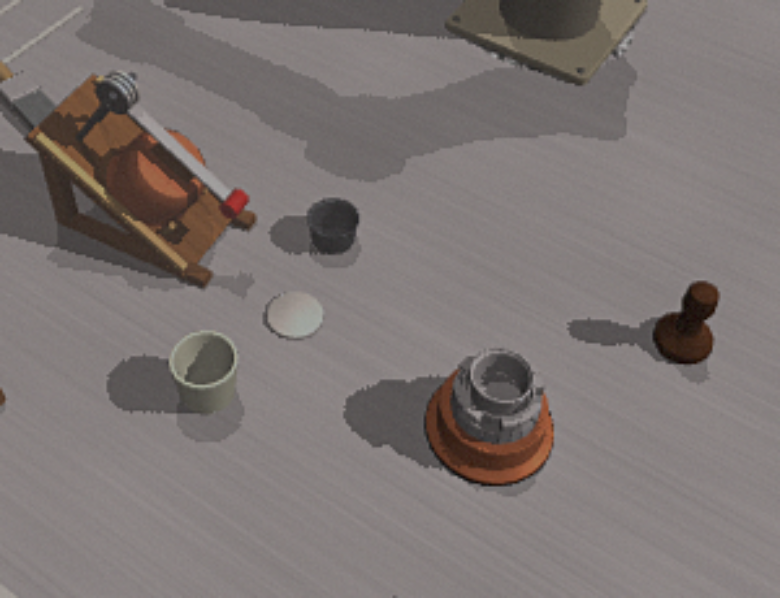

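View pics/tc.png

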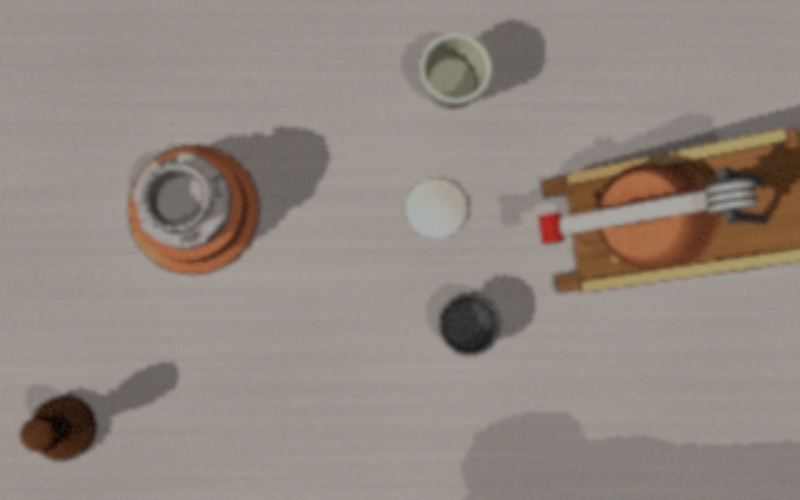

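The scene view shows the stand with the clamp shut on the cap (red knob at about crop 235,203), with the keeper and basket at 495,400. The top view agrees: keeper ring at 185,200 and knob at 551,228, and the stand's front faces +y. Next I measure from depth.

```bash
cat > b.py <<'E'
from h import *
from scipy.optimize import least_squares
def cloud(cam,d):
    c=get_calibration(cam);K,R,t=map(np.array,(c["K"],c["R"],c["t"]))
    v,u=np.mgrid[:420,:560]; P=np.stack([u,v,np.ones_like(u)],-1)@np.linalg.inv(K).T*d[...,None]
    W=(P-t)@R; W[d<=0]=np.nan; return W
def circ(x,y):
    f=lambda p:np.hypot(x-p[0],y-p[1])-p[2]
    r=least_squares(f,[x.mean(),y.mean(),40],loss='soft_l1',f_scale=2);return r.x
if __name__=="__main__":
  for cam in("scene","top"):
    d=np.load(f"{cam}_d.npy");im=cv2.imread(f"pics/{cam}1.png").astype(int);W=cloud(cam,d)
    x,y,z=W[...,0],W[...,1],W[...,2]
    near=np.hypot(x-595,y-236)<80
    for lo,hi in((2,8),(36,44),(66,75),(85,95)):
        m=near&(z>lo)&(z<hi); 
        if m.sum()>5: print(cam,lo,m.sum(),np.round(circ(x[m],y[m]),1))
    red=(im[...,2]>120)&(im[...,1]<60)&(im[...,0]<60)
    print("red",red.sum(),np.round(np.nanmedian(W[red],0),1),np.round(np.nanmin(W[red],0)),np.round(np.nanmax(W[red],0)), np.argwhere(red).mean(0)[::-1])
    # flange angular
    m=near&(z>60)&(z<76)
    np.save(f"fl_{cam}.npy",W[m])
    m=(abs(x-570)<90)&(y<-60)&(y>-300)&(z>50)
    gold=m&(im[...,2]>150)&(im[...,1]>120)&(im[...,0]<120)
    p=W[gold];print("gold",len(p))
    for s in(1,-1):
        q=p[s*(p[:,0]-570+0.13*(p[:,1]+150))>0]
        if len(q)>10: print(np.round(np.polyfit(q[:,1],q[:,0],1),3),np.round(q.mean(0)))
E
python3 b.py
```

```text
scene 2 328 [593.1 236.9  61.8]
scene 36 340 [596.7 237.8  45.7]
scene 66 335 [601.1 238.8  32.1]
scene 85 122 [598.6 238.2  26.5]
red 323 [ 736.9 -675.    99.4] [ 557. -715.   85.] [772. -71. 103.] [ 65.80495356 158.85758514]
gold 115
[-1.75000e-01  5.97469e+02] [ 636. -218.  100.]
top 2 414 [596.5 240.4  57.4]
top 36 393 [596.6 240.3  46. ]
top 66 362 [595.6 239.1  34.9]
top 85 136 [595.5 238.9  26.4]
red 66 [567.1 -78.1  91.7] [557. -87.  88.] [578. -71.  96.] [329.75757576 220.89393939]
gold 438
[-1.70000e-01  5.96286e+02] [ 635. -228.  105.]
[-1.11000e-01  5.09344e+02] [ 534. -222.   93.]
```

play_rows(series=[[[2.3, 3.07, 0.3, 0, 0, 4.7, 0], [2.3, 3.07, 0.3, 0, 0, 4.7, 0], [2.3, 3.07, 0.3, 0, 0, 4.7, 0], [2.3, 3.07, 0.3, 0, 0, 4.7, 0], [2.3, 3.07, 0.3, 0, 0, 4.7, 0], [2.3, 3.07, 0.3, 0, 0, 4.7, 0], [2.3, 3.07, 0, 0, 0, 4.7, 0], [2.3, 3.07, 0, 0, 0, 4.7, 0], [2.3, 3.07, 0, 0, 0, 4.7, 0], [2.3, 3.07, 0, 0, 0, 4.7, 0], [2.3, 3.07, 0, 0, 0, 4.7, 0], [2.3, 3.07, 0, 0, 0, 4.7, 0], [2.3, 3.07, 0, 0, 0, 4.7, 0], [2.3, 3.07, 0, 0, 0, 4.7, 0], [2.3, 3.07, 0, 0, 0, 4.7, 0], [2.3, 3.07, 0, 0, 0, 4.7, 0], [2.3, 3.07, 0, 0, 0, 4.7, 0], [2.3, 3.07, 0, 0, 0, 4.4, 0], [0, 0, 0, 0, 0, 0, 0]]])

```text
clock: 3.78
eef_pos: [570.1, -75.0, 249.5]
tool_rot: [3.14, -0.002, 1.717]
force: [0.6, 0.3, 0.5]
width: 85.2
gripper_force: 0.0
```

```bash
cat >> h.py <<'E'
from scipy.spatial.transform import Rotation as Ro
def wrist():
    s=ctrl.read_state(); im,d=get_image("wrist"); c=get_calibration("wrist")
    K=np.array(c["K"]);M=np.array(c["mount"]);R=Ro.from_euler('xyz',s["tool_rot"]).as_matrix()
    v,u=np.mgrid[:420,:560]; a=(u-K[0,2])/K[0,0];b=(v-K[1,2])/K[1,1];th=np.hypot(a,b)
    k=np.tan(np.minimum(th,1.5))/np.maximum(th,1e-9)
    P=np.stack([a*k*d,b*k*d,d],-1)@M[:3,:3].T+M[:3,3]
    W=P@R.T+s["eef_pos"]; W[(d<=0)|(th>1.45)]=np.nan
    return im,W
E
cat > c.py <<'E'
from h import *
im,W=wrist();cv2.imwrite("pics/w1.png",im[:,:,::-1]);np.save("w1.npy",W)
i=im.astype(int);red=(i[...,0]>110)&(i[...,1]<60)&(i[...,2]<60)
p=W[red];p=p[~np.isnan(p).any(1)];print(len(p),np.round(p.min(0)),np.round(np.median(p,0)),np.round(p.max(0)))
for n in("clamp_knob","cap_grip","clamp_pivot","cap"):
    for q in place_of(n,"wrist")[:2]:
        u,v=np.round(q["pixel"]).astype(int);print(n,round(q["p"],2),u,v,np.round(W[v,u]))
E
python3 c.py
```

```text
411 [ 541. -182.   -1.] [568. -76.  93.] [613. -69. 125.]
clamp_knob 0.94 288 186 [572. -74.  94.]
cap_grip 0.76 286 262 [ 579. -136.  128.]
clamp_pivot 0.81 278 354 [ 580. -192.  192.]
cap 0.94 284 267 [ 578. -140.  130.]
cap 0.65 283 266 [ 577. -139.  130.]
```

View pics/w1.png

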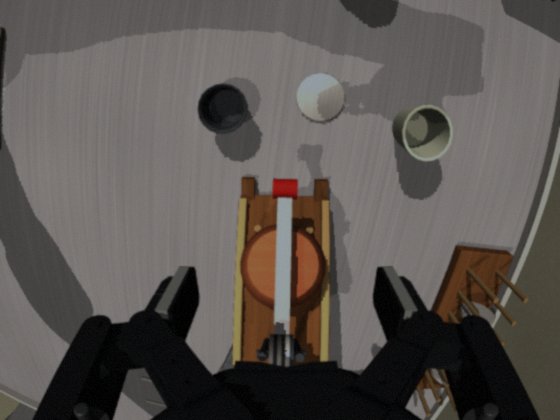

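The wrist view shows the knob at 285,187, the arm strip running straight down to the hinge at 280,350, and the cap beneath at 284,267. The stand is lined up with the tool. I'll go down and grip the knob.

play_rows(series=[[[-0.1, -0.3, -3.6, 0, 0, 0, 0], [0, 0, -3.6, 0, 0, 0, 0], [0, 0, -3.6, 0, 0, 0, 0], [0, 0, -3.6, 0, 0, 0, 0], [0, 0, -3.5, 0, 0, 0, 0.3], [0, 0, 0, 0, 0, 0, 1], [0, 0, 0, 0, 0, 0, 1], [0, 0, 0, 0, 0, 0, 1], [0, 0, 0, 0, 0, 0, 1], [0, 0, 0, 0, 0, 0, 1], [0, 0, 0, 0, 0, 0, 1]]])

```text
clock: 5.4
eef_pos: [570.5, -82.0, 72.2]
tool_rot: [3.135, 0.001, 1.71]
force: [5.4, -0.3, 1.5]
width: 22.7
gripper_force: 61.9
```

play_rows(series=[[[-0.17, 1.25, 2.13, 0, 0, 0, 1], [-0.13, 0.9, 2.31, 0, 0, 0, 1], [-0.08, 0.53, 2.42, 0, 0, 0, 1], [-0.02, 0.15, 2.48, 0, 0, 0, 1]]])

```text
clock: 5.9
eef_pos: [567.2, -54.1, 166.2]
tool_rot: [3.133, 0.002, 1.71]
force: [9.3, -4.2, -3.9]
width: 22.7
gripper_force: 59.4
```

play_rows(series=[[[0.03, -0.24, 2.46, 0, 0, 0, 1], [0.09, -0.61, 2.4, 0, 0, 0, 1], [0.14, -0.98, 2.28, 0, 0, 0, 1], [0.18, -1.32, 2.09, 0, 0, 0, 1], [0.23, -1.62, 1.86, 0, 0, 0, 1], [0.27, -1.9, 1.57, 0, 0, 0, 1], [0.3, -2.11, 1.26, 0, 0, 0, 1], [0.32, -2.29, 0.91, 0, 0, 0, 1], [0.34, -2.4, 0.54, 0, 0, 0, 1]]])

```text
clock: 7.02
eef_pos: [583.0, -188.9, 318.0]
tool_rot: [3.139, 0.0, 1.711]
force: [8.1, -0.5, -10.2]
width: 22.5
gripper_force: 59.1
```

play_rows(series=[[[0, -0.3, 0, 0, 0, 0, 0.5], [0, 0, 0, 0, 0, 0, 0], [0, 0, 0, 0, 0, 0, 0], [0, 0.5, 2, 0, 0, 0, 0], [0, 1.5, 3.5, 0, 0, 0, 0], [0, 4, 2, 0, 0, 0, 0], [0, 5, 0, 0, 0, 0, 0], [0, 5, 0, 0, 0, 0, 0], [0, 0, 0, 0, 0, 0, 0]]])

```text
clock: 8.15
eef_pos: [581.7, -24.3, 393.2]
tool_rot: [3.141, -0.003, 1.721]
force: [0.3, -0.2, -0.8]
width: 85.5
gripper_force: 0.0
```

```bash
cat > d.py <<'E'
from h import *
im,W=wrist();cv2.imwrite("pics/w2.png",im[:,:,::-1]);np.save("w2.npy",W);np.save("w2i.npy",im)
for n in("clamp_knob","cap_grip","clamp_pivot","cap"):
    for q in place_of(n,"wrist")[:2]:
        u,v=np.round(q["pixel"]).astype(int);print(n,round(q["p"],2),u,v,np.round(W[v,u]))
E
python3 d.py
```

```text
cap_grip 0.71 274 240 [ 582. -136.  121.]
clamp_pivot 0.85 263 304 [ 578. -196.  192.]
cap 0.8 272 247 [ 580. -144.  127.]
```

View pics/w2.png

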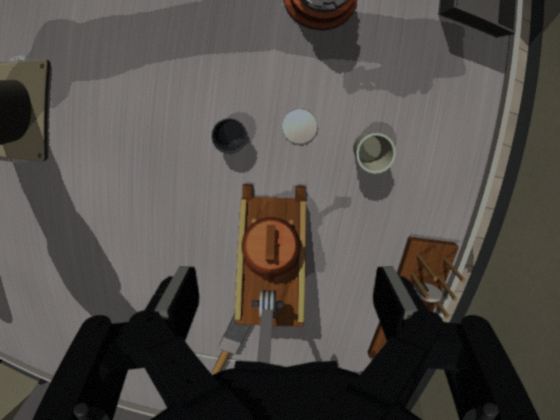

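The arm stands open, and the bar grip is visible at 271,243. I'll measure it.

```bash
cat > e.py <<'E'
from h import *
W=np.load("w2.npy");im=np.load("w2i.npy").astype(int)
sub=W[205:290,235:310].reshape(-1,3);c=im[205:290,235:310].reshape(-1,3)
for yaw in(-80,-82,-84):
    R=Ro.from_euler('z',yaw,degrees=True).as_matrix()
    n=R@[-np.sin(np.radians(35)),0,np.cos(np.radians(35))]
    up=R@[np.cos(np.radians(35)),0,np.sin(np.radians(35))]; ys=R@[0,1,0]
    q=sub-[582,-186,60]
    h=q@n;a=q@up;b=q@ys
    near=(abs(a)<60)&(abs(b)<60)
    print(yaw,"hist",np.histogram(h[near],bins=np.arange(-10,100,5))[0])
    for lo,hi in((70,90),(50,64)):
        m=near&(h>lo)&(h<hi)
        if m.sum()<5: continue
        A=np.stack([a[m],b[m]],1);mid=(np.percentile(A,97,0)+np.percentile(A,3,0))/2
        print(lo,m.sum(),np.median(h[m]),A.mean(0).round(1),mid.round(1),(np.percentile(A,97,0)-np.percentile(A,3,0)).round(1),"slope",np.polyfit(A[:,0],A[:,1],1)[0].round(3))
E
python3 e.py
```

```text
-80 hist [   0  319  844  554  379   36   13    7   12    7   30  320  364 1671
   17   10    1  215   86    0    0]
70 302 79.55090359223368 [-2.5  2.7] [-2.6  2.9] [45.7 11.5] slope -0.056
50 2052 57.16127953415905 [-0.8  0.9] [-2.1  0.6] [71.5 72.2] slope 0.001
-82 hist [   0  251  911  633  304   39    9    7   12    8   14  331  358 1690
    8   10    1  213   88    0    0]
70 302 79.56359446292771 [-2.5  1. ] [-2.7  1.1] [45.7 11.4] slope -0.029
50 2056 57.24802662702518 [-0.9  0.4] [-2.1 -0.1] [71.4 72. ] slope 0.001
-84 hist [   0  238  915  622  316   40    6    9   11    8   19  323  362 1692
    6   10    1  214   87    0    0]
70 302 79.58114748279962 [-2.5 -0.7] [-2.6 -0.7] [45.9 11.3] slope -0.002
50 2060 57.28856113570639 [-0.8 -0.1] [-2.  -0.4] [71.4 72.3] slope -0.006
```

play_rows(series=[[[-0.13, -1, -2.9, -5, -0.5, -0.35, 0], [-0.13, -1, -2.9, -5, -0.5, -0.35, 0], [-0.14, -1, -2.9, -5, -0.5, -0.35, 0], [-0.14, -1, -2.9, -5, -0.5, -0.35, 0], [-0.14, -1, -2.9, -5, -0.5, -0.35, 0], [-0.14, -1, -2.9, -5, -0.5, -0.35, 0], [-0.14, -0.9, -2.9, -4.9, -0.5, -0.35, 0], [0, 0, 0, 0, 0, 0, 0], [0, 0, 0, 0, 0, 0, 0]]])

```text
clock: 9.52
eef_pos: [573.6, -100.9, 190.5]
tool_rot: [-3.131, 0.611, 1.669]
force: [0.0, -0.5, 1.4]
width: 85.4
gripper_force: 0.0
```

```bash
cat > f.py <<'E'
from h import *
s=ctrl.read_state();R=Ro.from_euler('xyz',s["tool_rot"]).as_matrix()
Y=Ro.from_euler('z',-84,degrees=True).as_matrix();c,si=np.cos(np.radians(35)),np.sin(np.radians(35))
n=Y@[-si,0,c];ys=Y@[0,1,0]
T=np.stack([np.cross(ys,-n),ys,-n],1)
if (R[:,1]@ys)<0: T[:,:2]*=-1
print("rotvec to go",np.degrees(Ro.from_matrix(T@R.T).as_rotvec()).round(2))
b=np.array([581.8,-184.4,58.9])
for h in(160,60):print(h,(b+h*n-s["eef_pos"]).round(1))
print(s["qpos"].round(2),s["force"].round(1))
E
python3 f.py
```

```text
rotvec to go [ 0.08 -0.51  0.76]
160 [-1.3  7.8 -0.5]
60 [  4.6 -49.3 -82.4]
[-0.13  0.65 -0.15  1.85  0.87  0.99 -0.78] [ 0.  -0.5  1.4]
```

play_rows(series=[[[-0.13, 0.78, -0.05, 0, -0.5, 0.8, 0], [0.15, -1.43, -2.05, 0, 0, 0, 0.2], [0.15, -1.43, -2.05, 0, 0, 0, 0.4], [0.15, -1.43, -2.05, 0, 0, 0, 0.5], [0.15, -1.35, -1.95, 0, 0, 0, 0.6], [0, 0, 0, 0, 0, 0, 0.6]]])

```text
clock: 10.28
eef_pos: [576.9, -150.1, 108.2]
tool_rot: [-3.139, 0.613, 1.677]
force: [-0.1, 0.3, 0.6]
width: 34.3
gripper_force: 0.0
```

```bash
python3 f.py
```

```text
rotvec to go [ 0.14 -0.11  0.01]
160 [-4.7 56.9 81.8]
60 [ 1.3 -0.1 -0.1]
[-0.09  0.77 -0.08  1.91  1.03  0.8  -0.91] [-0.1  0.3  0.6]
```

play_rows(series=[[[0.1, 0, 0, 0, 0, 0, 0.7], [0, 0, 0, 0, 0, 0, 0.9], [0, 0, 0, 0, 0, 0, 1], [0, 0, 0, 0, 0, 0, 1], [0, 0, 0, 0, 0, 0, 1], [0, 0, 0, 0, 0, 0, 1]]])

```text
clock: 11.02
eef_pos: [579.1, -148.0, 108.8]
tool_rot: [-3.141, 0.613, 1.679]
force: [-1.6, 3.1, 5.6]
width: 10.2
gripper_force: 60.9
```

play_rows(series=[[[-0.18, 1.71, 2.46, 0, 0, 0, 1], [-0.18, 1.71, 2.46, 0, 0, 0, 1], [-0.18, 1.71, 2.46, 0, 0, 0, 1], [-0.18, 1.71, 2.46, 0, 0, 0, 1], [0.3, 4, 0, 4.35, 0.46, 0, 1], [0.3, 4, 0, 4.35, 0.46, 0, 1], [0.3, 4, 0, 4.35, 0.46, 0, 1], [0.3, 4, 0, 4.35, 0.46, 0, 1], [0.3, 4, 0, 4.35, 0.46, 0, 1], [0.3, 4, 0, 4.35, 0.46, 0, 1], [0, 0, 0, 4.35, 0.46, 0, 1], [0, 0, 0, 4.35, 0.46, 0, 1], [0, 0, 0, 0, 0, 0, 1]]])

```text
clock: 12.65
eef_pos: [589.5, 156.7, 205.7]
tool_rot: [-3.14, 0.004, 1.674]
force: [0.2, 0.3, -1.5]
width: 10.9
gripper_force: 59.7
```

```bash
cat > g.py <<'E'
from h import *
from b import cloud
print(ctrl.read_state()["qpos"].round(2))
for cam in("scene","top"):
    im,d=get_image(cam);cv2.imwrite(f"pics/{cam}2.png",im[:,:,::-1]);W=cloud(cam,d).reshape(-1,3)
    r=np.hypot(W[:,0]-596,W[:,1]-239.3);m=(r>34)&(r<39)&(W[:,2]>45)&(W[:,2]<85)
    a=np.degrees(np.arctan2(W[m,1]-239.3,W[m,0]-596));z=W[m,2]
    print(cam,[(int(k),int(((a-k)%360<10).sum()),int(np.median(z[(a-k)%360<10])) if ((a-k)%360<10).any() else 0) for k in range(-180,180,10)])
    c=im[130:330,110:330] if cam=="top" else im[240:340,280:400]
    cv2.imwrite(f"pics/{cam}2c.png",cv2.resize(c[:,:,::-1],None,fx=3 if cam=="top" else 6,fy=3 if cam=="top" else 6,interpolation=cv2.INTER_CUBIC))
E
python3 g.py
```

```text
[-0.01  0.64 -0.49  1.65  0.36  0.94 -0.52]
scene [(-180, 0, 0), (-170, 0, 0), (-160, 0, 0), (-150, 0, 0), (-140, 0, 0), (-130, 1, 72), (-120, 3, 71), (-110, 2, 72), (-100, 7, 70), (-90, 6, 68), (-80, 4, 59), (-70, 1, 62), (-60, 3, 71), (-50, 4, 71), (-40, 7, 70), (-30, 7, 69), (-20, 9, 69), (-10, 10, 70), (0, 11, 59), (10, 7, 57), (20, 7, 58), (30, 6, 71), (40, 8, 70), (50, 7, 69), (60, 9, 63), (70, 11, 68), (80, 9, 70), (90, 3, 57), (100, 2, 56), (110, 4, 58), (120, 8, 65), (130, 4, 71), (140, 6, 71), (150, 2, 72), (160, 2, 70), (170, 0, 0)]
top [(-180, 0, 0), (-170, 0, 0), (-160, 0, 0), (-150, 0, 0), (-140, 0, 0), (-130, 0, 0), (-120, 0, 0), (-110, 0, 0), (-100, 0, 0), (-90, 0, 0), (-80, 0, 0), (-70, 0, 0), (-60, 0, 0), (-50, 0, 0), (-40, 0, 0), (-30, 0, 0), (-20, 0, 0), (-10, 0, 0), (0, 0, 0), (10, 0, 0), (20, 0, 0), (30, 0, 0), (40, 0, 0), (50, 0, 0), (60, 0, 0), (70, 0, 0), (80, 0, 0), (90, 0, 0), (100, 0, 0), (110, 0, 0), (120, 0, 0), (130, 0, 0), (140, 0, 0), (150, 0, 0), (160, 0, 0), (170, 0, 0)]
```

```bash
cat > g2.py <<'E'
from h import *
from b import cloud,circ
def fit(W,cx,cy):
    r=np.hypot(W[:,0]-cx,W[:,1]-cy);m=(r>34)&(r<39)&(W[:,2]>45)&(W[:,2]<80)
    a=np.degrees(np.arctan2(W[m,1]-cy,W[m,0]-cx));z=W[m,2];s=np.where(z>65,1,-1)
    g=np.arange(0,90,1.);sc=[np.mean(s*np.where(abs((a-k+45)%90-45)<15,-1,1)) for k in g]
    sc=np.array(sc);b=g[sc>=sc.max()-0.02];return m.sum(),sc.max().round(2),b
for cam in("scene","top"):
    W=cloud(cam,np.load(f"{cam}_d.npy"));
    if cam=="scene":W2=cloud(cam,get_image(cam)[1]);W=np.concatenate([W,W2])
    W=W.reshape(-1,3)
    for lo,hi,r0 in((69,75,40),(87,93,28.5)):
        r=np.hypot(W[:,0]-596,W[:,1]-239);m=(W[:,2]>lo)&(W[:,2]<hi)&(r<50)
        p=W[m];print(cam,lo,m.sum(),((np.percentile(p,1,0)+np.percentile(p,99,0))/2).round(1),(np.percentile(p,99,0)-np.percentile(p,1,0)).round(1),circ(p[:,0],p[:,1]).round(1))
    for c in((596,239),(598,239),(595,240)):print(cam,c,fit(W,*c))
E
python3 g2.py; python3 - <<'E'
import sys;sys.path.insert(0,'.')
from h import *
im,W=wrist();cv2.imwrite("pics/w3.png",im[:,:,::-1])
E
```

```text
scene 69 542 [600.4 238.3  72. ] [74.9 77.5  5.7] [599.7 238.6  33.2]
scene 87 185 [598.2 238.2  89.8] [56.1 54.8  5.6] [598.7 238.1  26.7]
scene (596, 239) (np.int64(347), np.float64(0.52), array([14., 15., 16., 17.]))
scene (598, 239) (np.int64(406), np.float64(0.41), array([17., 18., 20.]))
scene (595, 240) (np.int64(348), np.float64(0.43), array([13., 14., 16., 17.]))
top 69 266 [595.9 239.5  71.8] [76.2 77.   5.5] [595.5 239.2  34.9]
top 87 86 [595.2 238.3  89.6] [53.4 54.7  5. ] [595.5 238.8  26.8]
top (596, 239) (np.int64(238), np.float64(0.9), array([18.]))
top (598, 239) (np.int64(241), np.float64(0.8), array([17., 18., 19., 20.]))
top (595, 240) (np.int64(240), np.float64(0.88), array([17., 18., 19.]))
```

View pics/w3.png

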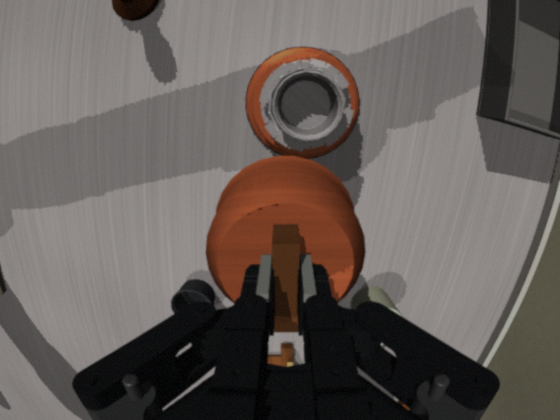

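View pics/scene2c.png

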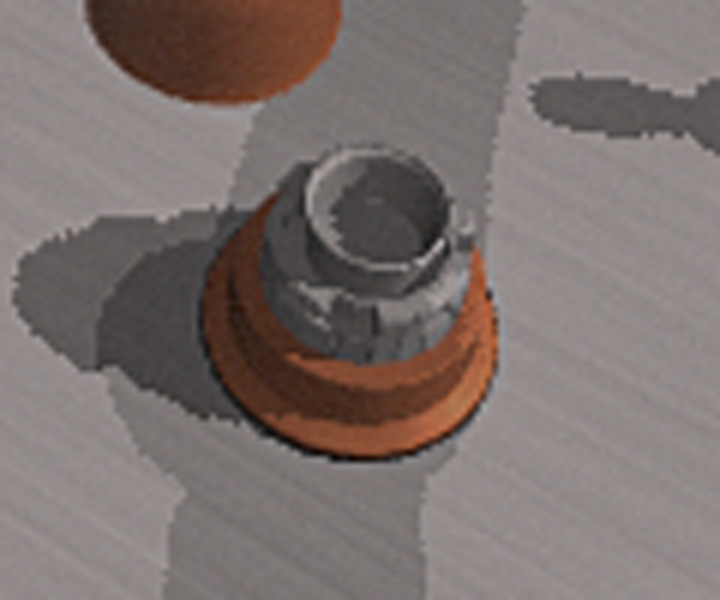

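The wrist view shows the cap held upright (bar at 285,280) with the keeper ring ahead at 303,100. In the scene crop the flange gaps show, roughly at 17° modulo 90°. I'll measure the cap and keeper in the same cameras so the calibration bias cancels.

```bash
cat > k.py <<'E'
from h import *
from b import cloud,circ
def c0(p,r):
    from scipy.optimize import least_squares
    f=lambda q:np.maximum(np.hypot(p[:,0]-q[0],p[:,1]-q[1])-r,0)*3   # disc containing all points
    # rim of convex hull fit
    h=cv2.convexHull(p[:,:2].astype(np.float32))[:,0]
    g=lambda q:np.hypot(h[:,0]-q[0],h[:,1]-q[1])-q[2]
    return least_squares(g,[*h.mean(0),r],loss='soft_l1',f_scale=1).x.round(1)
s=ctrl.read_state();e=s["eef_pos"];print(e.round(1),np.degrees(s["tool_rot"]).round(1))
im,Ww=wrist()
Cl={"wrist":Ww,"top":cloud("top",get_image("top")[1]),"scene":cloud("scene",get_image("scene")[1])}
for n,W in Cl.items():
    W=W.reshape(-1,3);W=W[~np.isnan(W).any(1)]
    r=np.hypot(W[:,0]-597,W[:,1]-239)
    for lo,hi,rr in((68.5,75,40),(36,43,50),(86,94,28.5)):
        p=W[(r<rr+6)&(W[:,2]>lo)&(W[:,2]<hi)]
        if len(p)>30:print(n,"keeper",lo,len(p),c0(p,rr),p[:,2].mean().round(1))
    r=np.hypot(W[:,0]-e[0],W[:,1]-e[1])
    for lo,hi in((-8,4),):
        p=W[(r<52)&(W[:,2]>e[2]+lo)&(W[:,2]<e[2]+hi)]
        if len(p)>30:
            A=np.c_[p[:,:2]-e[:2],np.ones(len(p))];co=np.linalg.lstsq(A,p[:,2],rcond=None)[0]
            print(n,"crown",len(p),c0(p,45),p[:,2].mean().round(1),"tilt",co[:2].round(3))
E
python3 k.py
```

```text
[589.  160.7 206.3] [-1.80e+02  1.00e-01  9.63e+01]
wrist keeper 68.5 2284 [597.3 239.5  40.2] 70.9
wrist keeper 36 1761 [597.2 239.6  49.6] 39.2
wrist keeper 86 990 [597.2 239.6  28.3] 88.2
wrist crown 8133 [587.8 160.9  38.2] 201.2 tilt [-0.005 -0.007]
scene keeper 68.5 281 [598.5 237.9  39.9] 71.5
scene keeper 36 328 [598.9 238.4  49.1] 39.9
scene keeper 86 115 [598.1 238.   27.7] 88.9
scene crown 501 [590.2 158.8  38.3] 201.9 tilt [-0.022 -0.004]
```

```bash
python3 - <<'E'
from h import *
im,W=wrist();W=W.reshape(-1,3);W=W[~np.isnan(W).any(1)]
cx,cy=597.2,239.6
r=np.hypot(W[:,0]-cx,W[:,1]-cy);m=(r>34.5)&(r<39)&(W[:,2]>45)&(W[:,2]<80)
a=np.degrees(np.arctan2(W[m,1]-cy,W[m,0]-cx));s=np.where(W[m,2]>65,1,-1)
g=np.arange(0,90,.5);sc=np.array([np.mean(s*np.where(abs((a-k+45)%90-45)<15,-1,1)) for k in g]);i=np.argsort(-sc)[:6]
print(m.sum(),g[i],sc[i].round(2))
for k in range(-180,180,10):
    q=(a-k)%360<10;print((k,int(q.sum()),round((s[q]>0).mean(),2) if q.any() else None),end=" ")
E
```

```text
1323 [17.5 18.  17.  18.5 16.5 19. ] [0.98 0.98 0.97 0.96 0.96 0.95]
(-180, 31, np.float64(0.29)) (-170, 36, np.float64(0.0)) (-160, 37, np.float64(0.0)) (-150, 39, np.float64(0.77)) (-140, 39, np.float64(1.0)) (-130, 39, np.float64(1.0)) (-120, 38, np.float64(1.0)) (-110, 38, np.float64(1.0)) (-100, 39, np.float64(1.0)) (-90, 27, np.float64(0.3)) (-80, 30, np.float64(0.0)) (-70, 35, np.float64(0.0)) (-60, 34, np.float64(0.74)) (-50, 39, np.float64(1.0)) (-40, 36, np.float64(1.0)) (-30, 39, np.float64(1.0)) (-20, 36, np.float64(1.0)) (-10, 40, np.float64(1.0)) (0, 36, np.float64(0.31)) (10, 27, np.float64(0.0)) (20, 34, np.float64(0.0)) (30, 31, np.float64(0.94)) (40, 36, np.float64(1.0)) (50, 40, np.float64(1.0)) (60, 41, np.float64(1.0)) (70, 37, np.float64(1.0)) (80, 40, np.float64(1.0)) (90, 44, np.float64(0.23)) (100, 34, np.float64(0.0)) (110, 37, np.float64(0.0)) (120, 35, np.float64(0.86)) (130, 40, np.float64(1.0)) (140, 39, np.float64(1.0)) (150, 40, np.float64(1.0)) (160, 39, np.float64(0.97)) (170, 41, np.float64(1.0))
```

play_rows(series=[[[0.22, 2, 0, 0, 0, 3, 1], [0.22, 2, 0, 0, 0, 3, 1], [0.22, 2, 0, 0, 0, 3, 1], [0.23, 1.9, 0, 0, 0, 2.4, 1], [0, 0, 0, 0, 0, 0, 1], [0, 0, 0, 0, 0, 0, 1]]])

```text
clock: 13.8
eef_pos: [598.2, 237.7, 206.0]
tool_rot: [-3.14, 0.003, 1.877]
force: [0.4, -0.7, -1.4]
width: 10.6
gripper_force: 59.7
```

```bash
python3 k.py
```

```text
[598.2 237.7 206. ] [-179.9    0.2  107.5]
wrist keeper 68.5 360 [596.9 240.3  39.6] 70.7
wrist keeper 36 1233 [597.3 239.2  50. ] 39.3
wrist crown 8113 [597.4 237.9  38.3] 200.9 tilt [-0.003 -0.009]
scene keeper 68.5 204 [599.4 238.2  39.7] 71.4
scene keeper 36 331 [598.9 238.4  49.3] 39.7
scene keeper 86 40 [599.  237.9  27.4] 89.2
scene crown 569 [600.4 235.7  38.4] 201.7 tilt [-0.019 -0.01 ]
```

play_rows(series=[[[-0.08, 0.2, -1.5, 0, 0, 0.2, 1], [0, 0, -1.5, 0, 0, 0, 1], [0, 0, -1.5, 0, 0, 0, 1], [0, 0, -1.5, 0, 0, 0, 1], [0, 0, -1.2, 0, 0, 0, 1], [0, 0, -0.8, 0, 0, 0, 1], [0, 0, 0, 0, 0, 0, 1]]])

```text
clock: 14.82
eef_pos: [597.1, 240.5, 125.7]
tool_rot: [-3.14, 0.002, 1.881]
force: [-0.9, -1.0, -0.7]
width: 10.4
gripper_force: 59.7
```

play_rows(series=[[[0, -0.05, -0.3, 0, 0, 0, 1], [0, 0, -0.3, 0, 0, 0, 1], [0, 0, -0.3, 0, 0, 0, 1], [0, 0, 0, 0, 0, 0, 1]]])

```text
clock: 15.32
eef_pos: [597.3, 240.0, 117.1]
tool_rot: [-3.14, 0.002, 1.881]
force: [0.3, 0.0, -1.5]
width: 10.6
gripper_force: 59.7
```

play_rows(series=[[[0, 0, -0.3, 0, 0, 0, 1], [0, 0, -0.3, 0, 0, 0, 1], [0, 0, -0.2, 0, 0, 0, 1], [0, 0, 0, 0, 0, 0, 1]]])

```text
clock: 15.82
eef_pos: [597.3, 240.0, 109.1]
tool_rot: [-3.14, 0.002, 1.881]
force: [0.2, -0.1, -1.8]
width: 10.5
gripper_force: 59.7
```

play_rows(series=[[[0, 0, -0.1, 0, 0, 0, 1], [0, 0, -0.1, 0, 0, 0, 1], [0, 0, 0, 0, 0, 0, 1]]])

```text
clock: 16.2
eef_pos: [597.4, 240.1, 107.5]
tool_rot: [-3.141, 0.002, 1.881]
force: [-0.8, 0.2, 0.2]
width: 10.5
gripper_force: 59.9
```

play_rows(series=[[[0, 0, 0, 0, 0, -3, 1], [0, 0, 0, 0, 0, -3, 1], [0, 0, 0, 0, 0, -3, 1], [0, 0, 0, 0, 0, -3, 1], [0, 0, 0, 0, 0, -3, 1], [0, 0, 0, 0, 0, -3, 1], [0, 0, 0, 0, 0, -3, 1], [0, 0, 0, 0, 0, -3, 1], [0, 0, 0, 0, 0, -3, 1], [0, 0, 0, 0, 0, -3, 1], [0, 0, 0, 0, 0, 0, 1]]])

```text
clock: 17.58
eef_pos: [597.8, 240.4, 107.5]
tool_rot: [3.141, 0.002, 1.358]
force: [1.3, 0.7, -0.3]
width: 10.6
gripper_force: 59.8
```

```bash
python3 -c "
from cell import ctrl
s=ctrl.read_state();print(s['torque'],s['force'],s['qpos'])"
```

```text
[ 0.11009794 -0.20270764 -0.01514351] [ 1.28422243  0.72069624 -0.263277  ] [-0.22834755  0.78411115 -0.33783428  1.63275375  0.3397617   0.78412628
 -0.93041951]
```

play_rows(series=[[[0, 0, -0.05, 0, 0, -1.5, 1], [0, 0, -0.05, 0, 0, -1.5, 1], [0, 0, -0.05, 0, 0, -1.5, 1], [0, 0, -0.1, 0, 0, -0.7, 1], [0, 0, 0, 0, 0, 0, 1]]])

```text
clock: 18.2
eef_pos: [597.5, 239.5, 104.3]
tool_rot: [-3.141, 0.003, 1.266]
force: [1.2, 0.2, -1.0]
width: 10.5
gripper_force: 59.8
```

Height fell 3.2 mm without resistance: it is in the pocket. I'll ease it down to the floor.

play_rows(series=[[[0, 0, -0.05, 0, 0, 0, 1], [0, 0, -0.05, 0, 0, 0, 1], [0, 0, 0, 0, 0, 0, 1]]])

```text
clock: 18.58
eef_pos: [597.5, 239.7, 103.7]
tool_rot: [-3.141, 0.003, 1.266]
force: [2.5, -0.7, -1.1]
width: 10.8
gripper_force: 59.6
```

play_rows(series=[[[0, 0, 0, 0, 0, 0, 0.8], [0, 0, 0, 0, 0, 0, 0.6], [0, 0, 0, 0, 0, 0, 0.5], [0, 0, 0, 0, 0, 0, 0.5], [0, 0, 2, 0, 0, 0, 0.5], [0, 0, 3, 0, 0, 0, 0.5], [0, 0, 3, 0, 0, 0, 0.5], [0, -3, 3, 0, 0, 0, 0.5], [0, -4, 2, 0, 0, 0, 0.5], [0, -4, 0, 0, 0, 0, 0.5], [0, -4, 0, 0, 0, 0, 0.5], [0, 0, 0, 0, 0, 0, 0.5]]])

```text
clock: 20.08
eef_pos: [598.0, 85.1, 235.3]
tool_rot: [3.14, 0.004, 1.26]
force: [0.3, -0.8, 0.2]
width: 42.5
gripper_force: 0.0
```

```bash
cat > m.py <<'E'
from h import *
from b import cloud
from k import c0
for n,W in(("wrist",wrist()[1]),("scene",cloud("scene",get_image("scene")[1])),("top",cloud("top",get_image("top")[1]))):
    W=W.reshape(-1,3);W=W[~np.isnan(W).any(1)];r=np.hypot(W[:,0]-597,W[:,1]-239)
    p=W[(r<42)&(W[:,2]>92)&(W[:,2]<107)];
    if len(p)>20:
        A=np.c_[p[:,:2]-[597,239],np.ones(len(p))];co=np.linalg.lstsq(A,p[:,2],rcond=None)[0];print(n,"crown",c0(p,45),np.median(p[:,2]).round(1),co.round(3))
    p=W[(r<60)&(W[:,2]>116)&(W[:,2]<130)];print("bar",len(p),np.median(p[:,2]).round(1) if len(p) else 0)
im,_=get_image("scene");cv2.imwrite("pics/s9.png",cv2.resize(im[130:360,150:450,::-1],(780,598)))
E
python3 m.py
```

```text
[598.   85.1 235.3] [179.9   0.3  72.2]
wrist keeper 68.5 46 [596.3 239.3  45.2] 71.8
wrist keeper 36 314 [597.2 239.1  49.5] 39.8
wrist crown 57 [597.4  86.   22.9] 237.8 tilt [0.009 0.036]
top keeper 36 85 [595.5 238.7  49.2] 39.8
scene keeper 68.5 56 [597.6 237.9  44.4] 72.2
scene keeper 36 131 [598.5 238.2  49.2] 39.6
wrist crown [596.4 238.3  40.7] 98.1 [-1.0000e-03  1.7000e-02  9.7814e+01]
bar 955 120.3
scene crown [598.6 238.5  40.1] 98.6 [-3.4000e-02 -1.2000e-02  9.8672e+01]
bar 126 120.8
top crown [595.  238.8  40.1] 97.2 [-1.0000e-03  1.0000e-03  9.7143e+01]
bar 145 119.5
```

View pics/s9.png

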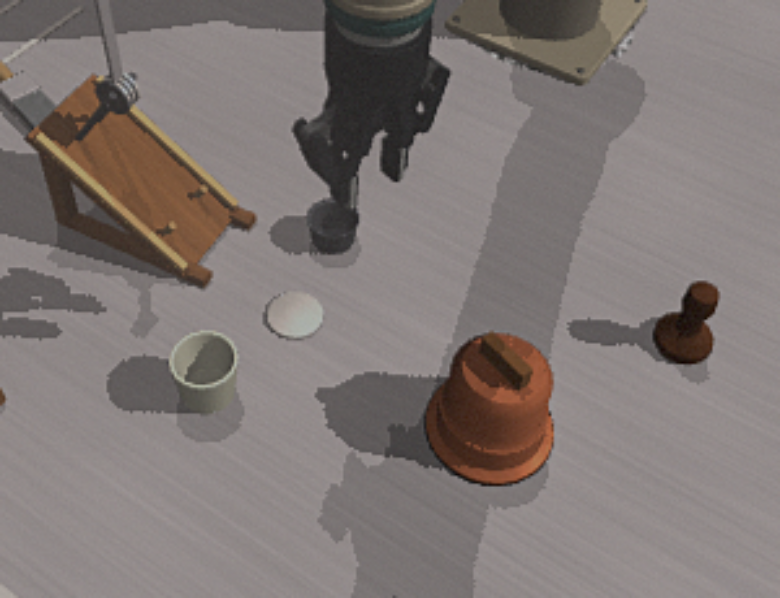

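The cap sits down on the keeper at 500,400, with the clamp arm upright at 105,40 and the bystanders where they were. The crown is at about 98.5 mm and the bar top at about 120.5 mm, which match the locked heights of 99 and 121.

```bash
python3 -c "
from cell import workorder
print(workorder.finish_job())"
```

```text
the job is handed in; nothing more can be done
None
```

The cap is home on the keeper at its locked height, the clamp arm stands open, the gripper is clear, the bystanders look undisturbed, and the job was handed in at about 20 s; the hand-in returned no verdict.

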